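# Load the spice jar dispenser in order

### The job

Load the white gravity-feed dispenser with two of the spice jars lying in the wooden tray: first the red-capped jar, and once it has rolled down to the front stop, the yellow-capped jar behind it. Set each jar crosswise on the two sloping rails at the high end and let it roll down by itself. Leave the green-capped jar where it lies in the tray.

Things in the scene. Friction and masses are not known exactly. Their poses are not given: they have to be found in the camera images.
- dispenser: White metal gravity-feed dispenser, fixed, 210 (x) x 142 (y) mm, about 122 mm high at its high +x end, low at its -x end. Origin on the worktop under its middle; z up. Two rails along x, each 37 mm wide with a 54 mm open gap between, rise 15.5 deg to +x. Side walls, 126 mm apart inside, stand 34 mm above the rails; the +x end has no wall. Jars lie along its y axis and roll to -x.
- load_point (a point): Where to let go of a jar: over the rails near the high end, mid-width (dispenser x = +32, y = 0, z = 86 mm), at the centre of a 44 mm jar that just rests on the rails. The rails' top is 63 mm above the worktop here. A jar released within 10 mm of it rolls down freely.
- front_seat (a point): Centre of the first jar at rest against the front stop: dispenser x = -65, y = 0, z = 59 mm. The stop (inner face at x = -87 mm, facing the robot) reaches 66 mm above the worktop; the rails' top is 30 mm above it there. The second jar comes to rest behind, at about x = -23 mm.
- jar_tray: Light wooden tray, fixed, 120 (x) x 236 (y) mm. Origin on the worktop under its middle; z up. Three jars lie along its x axis at y = -82, 0 and +82 mm, in notches of two cross rails (at x = -37 and +37 mm, 12 mm thick, teeth up to 27 mm above the worktop). Between these rails only the 6 mm board lies under the jars: room for fingers on both sides of a jar's middle.
- red_jar_center (a point): Centre of the spice jar with the red cap, lying on its side in one of the three places of the tray; 44 mm diameter, 106 mm long, about 110 g, may roll. Its z axis runs along the jar to the cap; which way the cap points does not matter.
- yellow_jar_center (a point): Centre of the spice jar with the yellow cap, lying on its side in one of the three places of the tray; 45 mm diameter, 98 mm long, about 110 g. Its z axis runs along the jar to the cap.
- green_jar_center (a point): Centre of the spice jar with the green cap, lying on its side in one of the three places of the tray; 41 mm diameter, 108 mm long. Not to be moved.

How it is judged:
On the way, in this order (a step that is already met when the one before it is completed fails the run):
1. the red-capped jar is brought crosswise onto the high end of the rails (x of red_jar_center in the frame of dispenser between 0 and 0.13 m and y of red_jar_center in the frame of dispenser between -0.03 and 0.03 m and z of red_jar_center in the frame of dispenser between 0.06 and 0.13 m and angle between the z axis of red_jar_center and the y axis of dispenser, either way round below 0.3 rad), for 0.05 s.
2. the red-capped jar has rolled down and rests at the front stop, the yellow-capped jar not yet in the dispenser (x of red_jar_center in the frame of dispenser between -0.08 and -0.048 m and y of red_jar_center in the frame of dispenser between -0.03 and 0.03 m and z of red_jar_center in the frame of dispenser between 0.045 and 0.075 m and angle between the z axis of red_jar_center and the y axis of dispenser, either way round below 0.25 rad and linear speed of red_jar below 0.03 m/s and horizontal distance between yellow_jar_center and dispenser above 0.1 m), for 0.2 s.
3. the yellow-capped jar is brought crosswise onto the high end of the rails (x of yellow_jar_center in the frame of dispenser between 0 and 0.13 m and y of yellow_jar_center in the frame of dispenser between -0.03 and 0.03 m and z of yellow_jar_center in the frame of dispenser between 0.06 and 0.13 m and angle between the z axis of yellow_jar_center and the y axis of dispenser, either way round below 0.3 rad), for 0.05 s.
4. the yellow-capped jar rests behind the red-capped one (x of red_jar_center in the frame of dispenser between -0.08 and -0.048 m and y of red_jar_center in the frame of dispenser between -0.03 and 0.03 m and z of red_jar_center in the frame of dispenser between 0.045 and 0.075 m and angle between the z axis of each of red_jar_center, yellow_jar_center and the y axis of dispenser, either way round below 0.25 rad and linear speed of each of red_jar, yellow_jar below 0.03 m/s and x of yellow_jar_center in the frame of dispenser between -0.04 and -0.002 m and y of yellow_jar_center in the frame of dispenser between -0.03 and 0.03 m and z of yellow_jar_center in the frame of dispenser between 0.055 and 0.09 m), for 0.2 s.
At the end, for the whole second after the job is handed in: Red-capped jar at rest crosswise at the front stop (centre 48-80 mm in front of the dispenser's middle), yellow-capped jar right behind it (2-40 mm in front); each within 30 mm of the centre line and 14 degrees of square, released; green-capped jar within 30 mm of its start (all of step 4 and not (distance of green_jar_center from where it was at the start of the episode above 0.03 m)); the robot touches nothing.
It fails at once if the green-capped jar is moved by more than 30 mm (distance of green_jar_center from where it was at the start of the episode above 0.03 m).
It also fails if it takes over 54 s, if anything falls off the work surface, if the arm or the gripper's body presses on something with over 40 N, if the wrist force passes 120 N, or if a joint passes its speed limit or range.

### The arm

A 6-joint arm with a two-finger parallel gripper is mounted at the origin on a cart in front of the work surface, level with it; the furniture and walls round the work are solid. World frame = base frame: x ahead of the robot, y to its left, z up, the work surface at z = 0. Lengths are in m, angles in rad, forces in N, time in s.
With the tool pointing down it reaches from about 0.375 to 0.975 m from the base axis. Payload 3.8 kg.
Tool frame: the origin (TCP) lies midway between the tips of the shut fingers; the grasp point (between the pads) lies 19 mm behind it; z points along the fingers, y is the direction in which the jaws open and shut (so a half turn about z gives the same grasp; the last joint's range is limited). The gripper opens to 85 mm and grips with 20 to 120 N. Pads are 22 mm wide; open, the fingers measure 114 mm over their backs; the gripper's body (76 mm by 85 mm) begins 54 mm behind the grasp point. The pads swing forward as they close: fully open they stand 13 mm farther back than shut.
Start: joints at [1.206, 0.264, 1.604, -0, 1.274, -0.037], TCP at [0.217, 0.639, 0.231] pointing down, gripper open.
Joint ranges: [-2.63, 2.63], [-0.94, 2.18], [0.31, 2.57], [-1.31, 4.45], [0, 2.66], [-2.55, 2.55]. Speed limits (rad/s): [2.57, 2.57, 3.14, 3.14, 3.14, 3.14].

### API

Orientations are given as a rotation vector (axis times angle).
In Python, from workcell import bot gives the robot as it stands.
- The arm moves only by the tool arm_command, never from a script. Its argument "targets" is text: rows parted by semicolons, each of 7 numbers parted by spaces: the shift along the tool's x, y, z in mm, then the turn, a rotation vector about the tool's x, y, z in degrees, then the opening, from 0 (shut) to 1 (fully open). A call has 1 to 10 rows; each row is the pose to reach, as a shift and turn from the pose commanded when the call began, along the tool's axes at that moment; what a row does not reach only later rows make up. A row lasts 1/12 s, in which the tool goes at most 41.7 mm and 7.16 degrees, less where a joint would pass 70% of its speed; a pose out of reach is approached as far as the arm can. A call with a gripper value outside its range is refused whole. The fingers move at their own pace and stop on an object; "newtons" is the grip in N (left out, the last holds). Time passes only in rows, so rows that repeat a pose let the fingers close. It gives the time, the measured TCP pose, the force and the opening at its end, in the units of the state.
- bot.read_state(): the state, without advancing time (a new reading comes with each control period).
- bot.read_camera(name): name is "side" or "top"; returns (picture, depth): 400x640x3 uint8, blue, green, red; 400x640 float32, m along the optical axis (not along the pixel's ray), 0 where there is no reading.
- bot.camera_params(name): a dict with "fov_y" (degrees; the focal length in pixels is half the picture's height over the tangent of half this angle, whatever the lens; pixels are square), "cx", "cy" (the principal point, pixels), "xyz" and "rotation" of the camera in the world. Camera axes: x right, y up, looking along -z (the intrinsics and any distortion apply to the point x, -y, -z); pixel columns grow to the right and rows downward; lengths in m; the calibration is good to about 2 mm. A picture is of the moment at which its call begins. camera_params takes no time and is no camera call.
- bot.finish_job(): hands the job in, once; it reports no verdict.
The state is a dict: "time": time; "q": joint angles; "joint_vel": joint speeds; "joint_torque": joint torques, N m; "tool_pos": TCP position; "tcp_rot": TCP orientation; "wrist_force": force on the tool from outside, world axes, zero at the start; "torque": the same for the moment, N m; "width": opening from 0.0 (shut) to 1.0 (fully open).
Only numpy, scipy, OpenCV 4.12 (cv2) and the standard library are available. Lean on these libraries where they do the work, as an engineer would, in place of code of your own. Each camera call takes 0.05 s, during which the arm holds its last target.

## Working session

There is one attempt and no reset: what is moved stays moved. The work goes in short steps, Python scripts to look and compute and a tool call to move; the robot and the scene stay as the last step left them, time stands still between calls to the robot, and variables do not carry over. Pictures are saved under pics/ and viewed, and the job is handed in when it is done.

Besides the shell and the picture viewer there is one more tool, called as name(argument=value, ...) on one line, values as JSON. arm_command: Moves the arm, as the interface text tells. Its arguments: {"type":"object","properties":{"targets":{"type":"string"},"newtons":{"type":"number"}},"required":["targets"]}

```bash
ls; mkdir -p pics
python3 - <<'E'
from workcell import bot
import cv2, numpy as np
s=bot.read_state(); print(s)
for n in("top","side"):
    p,d=bot.read_camera(n); cv2.imwrite(f"pics/{n}0.png",p); np.save(f"{n}0.npy",d); print(n,bot.camera_params(n))
E
```

```text
pics
{'time': 0.0, 'q': array([ 1.20608190e+00,  2.64731388e-01,  1.60538705e+00, -3.76662256e-06,
        1.27366029e+00, -3.69041791e-02]), 'joint_vel': array([-0.00063671, -0.00113098, -0.00056045,  0.00023831,  0.0010172 ,
       -0.00014421]), 'joint_torque': array([ 1.30809345e-03, -5.15080369e+01, -3.67327380e+01, -1.67660683e-04,
        1.20387267e-02,  9.65493200e-06]), 'tool_pos': array([0.2170776 , 0.63837782, 0.22996962]), 'tcp_rot': array([-0.51254809, -3.09905956,  0.00336553]), 'wrist_force': array([-1.32316046,  0.31418353, -0.45053504]), 'torque': array([-0.00613841,  0.0176032 ,  0.00545815]), 'width': 1.0004960909548148}
top {'fov_y': 51.658362807159726, 'cx': 312.9942093588429, 'cy': 198.00618629292748, 'xyz': array([0.40730003, 0.00373817, 0.92359584]), 'rotation': array([ 0.08448516, -0.0728643 , -1.56753013])}
side {'fov_y': 50.365663488903586, 'cx': 323.9656652860189, 'cy': 209.49101189650176, 'xyz': array([0.08437082, 0.59997589, 0.57004512]), 'rotation': array([ 0.40298483, -1.22533255, -2.29720948])}
```

View pics/top0.png

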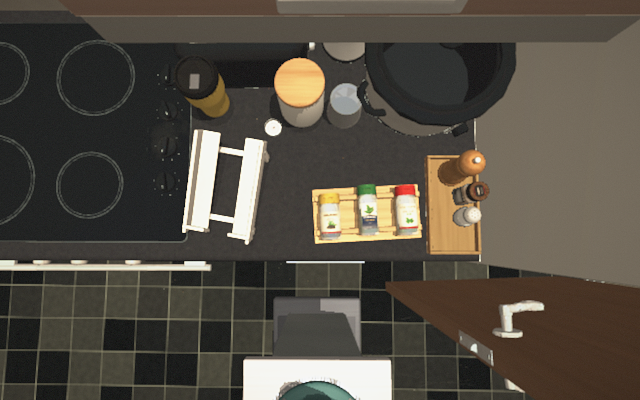

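View pics/side0.png

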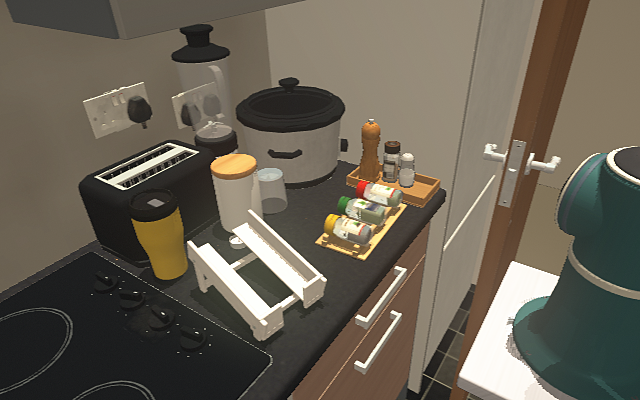

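```bash
cat > h.py <<'E'
import numpy as np, cv2
from scipy.spatial.transform import Rotation as R
from workcell import bot
def cloud(n,d):
    c=bot.camera_params(n); f=200/np.tan(np.radians(c['fov_y']/2))
    v,u=np.mgrid[0:400,0:640]
    P=np.stack([(u-c['cx'])/f*d,-(v-c['cy'])/f*d,-d],-1)
    W=P@R.from_rotvec(c['rotation']).as_matrix().T+c['xyz']
    W[d<=0]=np.nan
    return W
E
python3 - <<'E'
from h import *
T=cloud("top",np.load("top0.npy")); S=cloud("side",np.load("side0.npy"))
it=cv2.imread("pics/top0.png"); is_=cv2.imread("pics/side0.png")
for n,W in(("t",T),("s",S)):
    pass
np.set_printoptions(precision=4,suppress=True)
print("table",T[150,300],T[240,280],T[100,250], S[290,180])
for (u,v) in [(330,200),(330,225),(368,190),(368,225),(405,190),(405,220),(315,190),(418,188),(316,240),(420,237),(215,140),(195,225),(255,145),(240,235)]: print(u,v,T[v,u])
# z maps
def hmap(W,name,rgb):
    x0,x1,y0,y1=0.2,0.75,-0.35,0.4; r=0.001
    H=np.full((550,750),np.nan);C=np.zeros((550,750,3),np.uint8)
    ok=np.isfinite(W[...,0])&(W[...,2]<.2)&(W[...,2]>-.02)
    i=((x1-W[...,0])/r);j=((y1-W[...,1])/r)
    ok&=(i>=0)&(i<550)&(j>=0)&(j<750)
    C[i[ok].astype(int),j[ok].astype(int)]=rgb[ok]
    C=cv2.dilate(C,np.ones((3,3)))
    cv2.imwrite(name,C)
hmap(T,"pics/ht0.png",it); hmap(S,"pics/hs0.png",is_)
E
```

```text
table [0.6098 0.0405 0.    ] [0.4061 0.0838 0.0007] [0.7264 0.1561 0.0016] [0.6547 0.2679 0.0009]
330 200 [ 0.4903 -0.0256  0.057 ]
330 225 [ 0.4375 -0.0253  0.0617]
368 190 [ 0.5115 -0.1057  0.0575]
368 225 [ 0.4377 -0.1046  0.0596]
405 190 [ 0.5118 -0.184   0.0557]
405 220 [ 0.4483 -0.182   0.0593]
315 190 [0.5174 0.0062 0.0075]
418 188 [ 0.5229 -0.2249  0.0016]
316 240 [0.4063 0.0038 0.0053]
420 237 [ 0.4134 -0.2261  0.0046]
215 140 [0.613  0.2143 0.0815]
195 225 [0.438  0.2653 0.0314]
255 145 [0.6023 0.1307 0.0822]
240 235 [0.4164 0.1619 0.0619]
```

View pics/ht0.png

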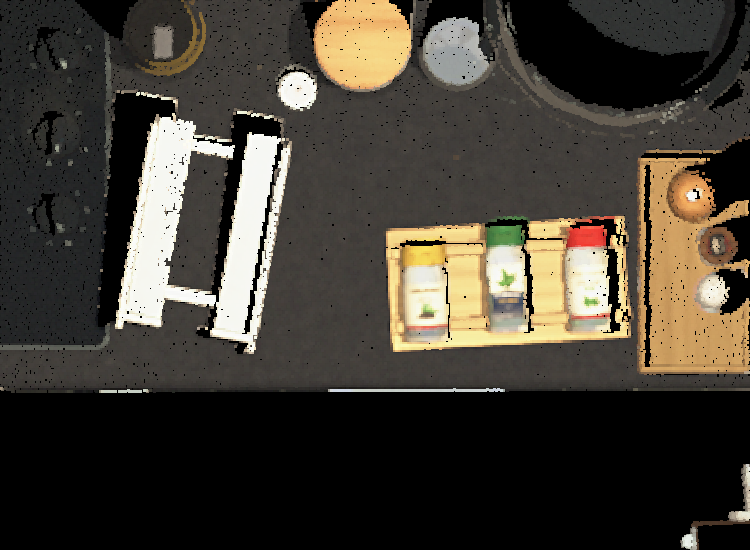

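View pics/hs0.png

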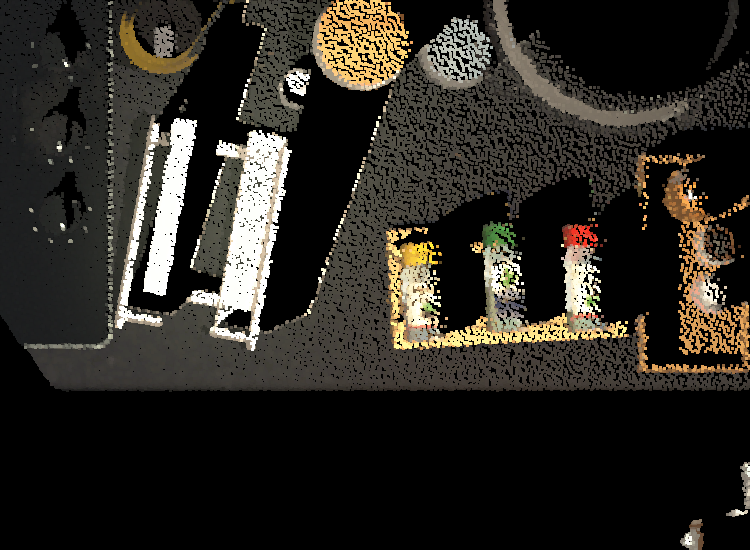

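```bash
cat > fit.py <<'E'
from h import *
from scipy.optimize import least_squares
np.set_printoptions(precision=4,suppress=True)
T=cloud("top",np.load("top0.npy")).reshape(-1,3); S=cloud("side",np.load("side0.npy")).reshape(-1,3)
def sel(W,c,yaw,hx,hy,z0,z1):
    W=W[np.isfinite(W[:,0])]
    a=np.array([np.cos(yaw),np.sin(yaw)]);b=np.array([-a[1],a[0]])
    d=W[:,:2]-c; return W[(abs(d@a)<hx)&(abs(d@b)<hy)&(W[:,2]>z0)&(W[:,2]<z1)]
def tray():
    yaw=np.radians(3.3);c0=np.array([.467,-.109])
    out={}
    for name,y,r in(("yellow",.082,.0225),("green",0,.0205),("red",-.082,.022)):
        c=c0+np.array([-np.sin(yaw),np.cos(yaw)])*y
        for nm,W in(("T",T),("S",S),("TS",np.vstack([T,S]))):
            P=sel(W,c,yaw,.06,.03,.036,.08)
            def f(p):
                ca,sa=np.cos(p[2]),np.sin(p[2])
                n=-(P[:,0]-p[0])*sa+(P[:,1]-p[1])*ca
                return np.hypot(n,P[:,2]-p[3])-r
            def g(p):
                return np.r_[f(p),(p[0]-c[0])*.01]
            s=least_squares(g,[c[0],c[1],yaw,.035],loss='soft_l1',f_scale=.002)
            p=s.x; ax=np.array([np.cos(p[2]),np.sin(p[2])]); t=(P[:,:2]-p[:2])@ax
            lo,hi=np.percentile(t,[.5,99.5]); m=(lo+hi)/2
            print(name,nm,len(P),"centre",p[:2]+ax*m,"z",p[3],"yaw",np.degrees(p[2]),"len",hi-lo,"res",np.median(abs(f(p))))
tray()
# tray board rectangle
for nm,W in(("T",T),):
    P=sel(W,np.array([.467,-.109]),.0576,.075,.121,.0035,.03)
    rc=cv2.minAreaRect((P[:,:2]*1000).astype(np.float32)); print("tray",rc)
# dispenser
for nm,W in(("T",T),("S",S)):
    P=sel(W,np.array([.525,.205]),np.radians(-10.5),.12,.085,.02,.14)
    print("disp",nm,len(P),cv2.minAreaRect((P[:,:2]*1000).astype(np.float32)))
E
python3 fit.py
```

```text
yellow T 955 centre [ 0.4551 -0.0247] z 0.03805453614331049 yaw 3.307697290418828 len 0.09630639206948628 res 0.0009520989018678601
yellow S 820 centre [ 0.4575 -0.0269] z 0.0368379769900811 yaw 2.8019417220980882 len 0.09737209187145102 res 0.001043473072030912
yellow TS 1775 centre [ 0.4564 -0.026 ] z 0.037412464814389576 yaw 2.9705936895263987 len 0.09823373485457741 res 0.001253732229206831
green T 966 centre [ 0.4698 -0.1058] z 0.037616945336081634 yaw 2.7392147511235643 len 0.10598518243636629 res 0.0012968757768993793
green S 708 centre [ 0.4718 -0.1071] z 0.03630394060215881 yaw 1.8020742704811308 len 0.10663649096734346 res 0.0013089616407898717
green TS 1674 centre [ 0.4706 -0.1066] z 0.037124939006894446 yaw 2.2808984836045796 len 0.1067947993810564 res 0.0013869986861372897
red T 1048 centre [ 0.4696 -0.188 ] z 0.037758854924964745 yaw 3.2162665230645597 len 0.1048911379126399 res 0.0008999678579292639
red S 654 centre [ 0.4717 -0.1898] z 0.03633963457431336 yaw 2.4213986616175625 len 0.1050085928878837 res 0.0010445017442634978
red TS 1702 centre [ 0.4706 -0.1889] z 0.037221264402081324 yaw 2.806411983790653 len 0.10619614971699376 res 0.00118316528925054
tray ((467.5577087402344, -108.001953125), (148.64881896972656, 240.18482971191406), 2.8109219074249268)
disp T 5048 ((516.1402587890625, 196.7744140625), (143.3863983154297, 217.10914611816406), 79.81917572021484)
disp S 6676 ((518.4403686523438, 196.26846313476562), (144.67527770996094, 217.8236846923828), 80.15281677246094)
```

```bash
cat > fd.py <<'E'
exec(open("fit.py").read().split("tray()\n#")[0])
c=np.array([.5172,.1965])
for nm,W in(("T",T),("S",S)):
  for yd in(-10.0,-10.4):
    yaw=np.radians(yd)
    P=sel(W,c,yaw,.12,.085,.005,.14)
    a=np.array([np.cos(yaw),np.sin(yaw)]);b=np.array([-a[1],a[0]])
    X=(P[:,:2]-c)@a;Y=(P[:,:2]-c)@b;Z=P[:,2]
    m=(abs(X)<.07)&(abs(Z-(.0541+.277*X))<.006)&(abs(abs(Y)-.045)<.012)
    A=np.c_[X[m],Y[m],np.ones(m.sum())]
    for _ in range(3):
        k=np.linalg.lstsq(A,Z[m],rcond=None)[0]; 
    wl=(abs(X)<.08)&(Z-(.0541+.277*X)>.025)
    print(nm,yd,"plane",k,m.sum(), "Y rail edges")
    rail=(abs(X)<.06)&(abs(Z-(X*k[0]+k[2]))<.005)
    h,e=np.histogram(Y[rail],np.arange(-.075,.0751,.003)); print(h)
    for s in(1,-1):
        q=wl&(Y*s>0); print("wall",s,q.sum(),np.percentile(Y[q],[5,50,95]) if q.sum() else None,np.polyfit(X[q],Y[q],1) if q.sum()>10 else None)
    print("x ext",np.percentile(X,[.3,1,99,99.7]))
    q=(X<-.08); print("low end z>0.05 X", np.percentile(X[q&(Z>.05)],[2,50,98]), q.sum())
E
python3 fd.py
```

```text
T -10.0 plane [ 0.2757 -0.0016  0.0561] 1512 Y rail edges
[ 0 38  0  0  0  2 73 85 84 80 83 81 79 82 79 80 10  0  0  0  0  0  0  0
  0  0  0  0  0  0  0  0  0  0 93 72 81 89 77 79 84 76 87 81 79 77 63  0
  0  0]
wall 1 415 [0.0631 0.0654 0.0704] [-0.003  0.066]
wall -1 373 [-0.0706 -0.0676 -0.0633] [-0.0041 -0.0674]
x ext [-0.1079 -0.1009  0.1035  0.1056]
low end z>0.05 X [-0.1079 -0.0962 -0.081 ] 546
T -10.4 plane [0.2755 0.0003 0.0561] 1511 Y rail edges
[ 0 37  0  0  0  2 71 85 82 84 79 83 80 83 76 83  9  0  0  0  0  0  0  0
  0  0  0  0  0  0  0  0  0  0 92 75 78 88 79 81 82 77 86 78 81 79 61  0
  0  0]
wall 1 417 [0.0631 0.0654 0.0704] [0.0041 0.066 ]
wall -1 372 [-0.0705 -0.0677 -0.0632] [ 0.0024 -0.0674]
x ext [-0.1084 -0.1009  0.1037  0.1056]
low end z>0.05 X [-0.1081 -0.0962 -0.0812] 547
S -10.0 plane [ 0.2766 -0.0005  0.0543] 1405 Y rail edges
[  0   0   0 103  82  86  80  84  79  91  78  91  85  95  79 123   3   0
   0   0   0   0   0   0   0   0   0   0   0   0   0   0   0   8  91 110
  98 100 103 106 101  28   0   0   0   0   0   1 136   0]
wall 1 548 [0.0637 0.0684 0.0705] [-0.0049  0.0678]
wall -1 480 [-0.0699 -0.065  -0.0631] [-0.0048 -0.0657]
x ext [-0.1067 -0.1035  0.1032  0.1065]
low end z>0.05 X [-0.106  -0.0972 -0.0818] 1347
S -10.4 plane [0.2765 0.0014 0.0543] 1405 Y rail edges
[  0   0   0 107  82  87  78  86  78  88  81  93  87  93  82 122   2   0
   0   0   0   0   0   0   0   0   0   0   0   0   0   0   0   9  94 104
 101 100 105 100 105  27   0   0   0   0   0   2 134   0]
wall 1 548 [0.0636 0.0685 0.0705] [0.0024 0.0678]
wall -1 472 [-0.0699 -0.065  -0.0632] [ 0.0017 -0.0657]
x ext [-0.1071 -0.1037  0.1034  0.1065]
low end z>0.05 X [-0.106  -0.0972 -0.081 ] 1361
```

Run:
```python
from h import *
np.set_printoptions(precision=3,suppress=True)
T=cloud("top",np.load("top0.npy")); S=cloud("side",np.load("side0.npy"))
print("door",[T[v,u] for u,v in[(390,287),(420,290),(480,340),(520,305),(600,285),(500,330)]])
print("door side",[S[v,u] for u,v in[(590,20),(540,160),(520,260),(480,370),(470,200)]])
print("cabinet",[T[v,u] for u,v in[(80,30),(300,30),(600,35),(370,5)]])
W=np.vstack([T.reshape(-1,3),S.reshape(-1,3)]);W=W[np.isfinite(W[:,0])]
# max height grid 5cm
print("grid max z, rows x, cols y from .5 to -.45")
for x in np.arange(.15,.85,.05):
    r=[]
    for y in np.arange(.65,-.46,-.05):
        m=(abs(W[:,0]-x)<.025)&(abs(W[:,1]-y)<.025)&(W[:,2]<1.2)
        r.append("%4d"%(W[m,2].max()*1000) if m.any() else "  --")
    print("%.2f"%x," ".join(r))
b=T[140:160,212:238].reshape(-1,3); print("crossbar",T[152,228:240,:])
```

```text
door [array([ 0.218, -0.295, -0.772]), array([ 0.228, -0.37 , -0.588]), array([ 0.225, -0.296,  0.145]), array([ 0.287, -0.375,  0.137]), array([ 0.25 , -0.999, -0.566]), array([ 0.237, -0.346,  0.115])]
door side [array([ 0.282, -2.271,  0.122]), array([ 0.211, -0.874, -0.101]), array([ 0.216, -1.386, -0.91 ]), array([ 0.125,  0.135, -0.   ]), array([ 0.354, -0.613, -0.169])]
cabinet [array([0.893, 0.556, 0.006]), array([0.639, 0.022, 0.486]), array([ 0.639, -0.319,  0.472]), array([ 0.608, -0.042,  0.586])]
grid max z, rows x, cols y from .5 to -.45
0.15 -898 -898 -900 -896 -900 -898 -898 -900 -899 -805    5    4    4    4    4    5    4 -899 -893 -896  136  138  119
0.20 -899 -898 -896 -894 -895 -896 -896 -895 -898 -897 -899 -900 -899 -899 -894 -898 -899 -897 -895  458  454  447  441
0.25 -897 -895 -898 -895 -900 -898 -896 -898 -898 -898 -896 -899 -900 -897 -898 -898 -897 -899 -898  456  435  414  348
0.30 -900 -898   -- -900 -898 -900 -894 -190 -893 -898 -899 -895 -892 -899 -899 -899 -897 -898 -897 -899  140  140  118
0.35    4    4    3    4    4    4    5    3    4    5    4   
[... 699 characters left out ...]
 17  548  548  548  548  548  523  523  522  547  547  546  545  519  458   --
0.70   11   11   10   10   10   10   37  170  499  172    5  161  161  161  131  213  213   56   56  214  422  424   --
0.75   11   10   10   11   10   10   37  169  496  178  178  178  177  161   91  213   56  264  262  114  421  421   --
0.80   11   10   11   13   10   12   37  169  494  177  178  178  176  344  352  350  211   56   58  210  415  419   --
crossbar [[0.6   0.199 0.024]
 [0.6   0.197 0.025]
 [0.6   0.195 0.024]
 [0.6   0.193 0.023]
 [0.6   0.19  0.024]
 [0.6   0.188 0.025]
 [0.6   0.186 0.024]
 [0.6   0.184 0.023]
 [0.6   0.182 0.023]
 [0.601 0.18  0.021]
 [0.601 0.177 0.021]
 [0.6   0.174 0.026]]
```

```bash
cat > go.py <<'E'
import sys
from h import *
np.set_printoptions(precision=4,suppress=True)
def go(x,y,z,psi):
    s=bot.read_state(); p=s['tool_pos']; M=R.from_rotvec(s['tcp_rot'])
    c,k=np.cos(np.radians(psi)),np.sin(np.radians(psi))
    D=R.from_matrix(np.array([[-k,c,0],[c,k,0],[0,0,-1.]]))
    D=D if True else D
    m=np.array([[-k,c,0],[c,k,0],[0,0,-1.]]).T
    m=np.column_stack([[k*-1,c,0],[c,k,0],[0,0,-1]])
    D=R.from_matrix(m)
    sh=M.inv().apply(np.array([x,y,z])-p)*1000
    rv=np.degrees((M.inv()*D).as_rotvec())
    yy=M.apply([0,1,0])
    print("t",s['time'],"q",s['q'],"pos",p,"psi",np.degrees(np.arctan2(yy[1],yy[0])),"F",s['wrist_force'],"w",s['width'])
    print("shift",sh.round(1),"rot",rv.round(1))
if __name__=="__main__": go(*map(float,sys.argv[1:]))
E
python3 go.py .42 .15 .25 0
```

```text
t 0.1 q [ 1.2061  0.2647  1.6053 -0.      1.2737 -0.0369] pos [0.2171 0.6384 0.2301] psi 71.22103834107509 F [ 0.0847  0.1085 -0.665 ] w 0.9953375822061596
shift [-349.4 -397.1  -19.1] rot [-0.1  0.1 71.2]
```

arm_command(targets="-349 -397 -19 0 0 71 1;-349 -397 -19 0 0 71 1;-349 -397 -19 0 0 71 1;-349 -397 -19 0 0 71 1;-349 -397 -19 0 0 71 1;-349 -397 -19 0 0 71 1;-349 -397 -19 0 0 71 1;-349 -397 -19 0 0 71 0.8;-349 -397 -19 0 0 71 0.8;-349 -397 -19 0 0 71 0.8", newtons=40)

```text
time: 0.93
tool_pos: [0.3769, 0.2524, 0.246]
tcp_rot: [2.223, 2.219, -0.0]
wrist_force: [2.5, 1.1, -0.3]
width: 0.803
```

```bash
python3 go.py .471 -.1887 .15 -87
```

```text
t 0.9333 q [ 0.5353 -0.1757  2.0346 -0.0001  1.2829  0.5371] pos [0.3769 0.2524 0.246 ] psi -0.10076857584158623 F [ 2.5071  1.1423 -0.3014] w 0.8031056679841716
shift [-440.9   94.9   96.1] rot [ 0.   0.  86.9]
```

arm_command(targets="-441 95 96 0 0 87 0.8;-441 95 96 0 0 87 0.8;-441 95 96 0 0 87 0.8;-441 95 96 0 0 87 0.8;-441 95 96 0 0 87 0.8;-441 95 96 0 0 87 0.8;-441 95 96 0 0 87 0.8;-441 95 96 0 0 87 0.8;-441 95 96 0 0 87 0.8;-441 95 96 0 0 87 0.8")

```text
time: 1.77
tool_pos: [0.4639, -0.1457, 0.1589]
tcp_rot: [-3.102, -0.497, 0.0]
wrist_force: [0.5, -0.2, -0.3]
width: 0.801
```

```bash
python3 go.py .471 -.1887 .15 -87
```

```text
t 1.7667 q [-0.3556 -0.0371  2.0763  0.0002  1.1025  0.8972] pos [ 0.4639 -0.1457  0.1589] psi -71.78355932214464 F [ 0.4935 -0.1552 -0.2765] w 0.8005504447407583
shift [-6.7 43.1  8.9] rot [-0.   0.  15.2]
```

arm_command(targets="-7 43 9 0 0 15.2 0.8;-7 43 9 0 0 15.2 0.8;-7 43 9 0 0 15.2 0.8;-7 43 9 0 0 15.2 0.8;-7 43 9 0 0 15.2 0.8")

```text
time: 2.18
tool_pos: [0.471, -0.1857, 0.1504]
tcp_rot: [-3.139, -0.099, 0.001]
wrist_force: [-0.6, 0.4, 0.3]
width: 0.798
```

```bash
python3 - <<'E'
from h import *
for n in("top","side"):
    p,d=bot.read_camera(n); cv2.imwrite(f"pics/{n}1.png",p); np.save(f"{n}1.npy",d)
E
python3 go.py .471 -.1887 .018 -87
```

```text
t 2.2833 q [-0.4241  0.0109  2.0451  0.0002  1.0854  1.0836] pos [ 0.4713 -0.1854  0.1508] psi -86.39136511166474 F [-0.7097  0.0884  0.2347] w 0.7971433650982425
shift [ -0.6   3.3 132.8] rot [-0.  -0.   0.6]
```

View pics/top1.png

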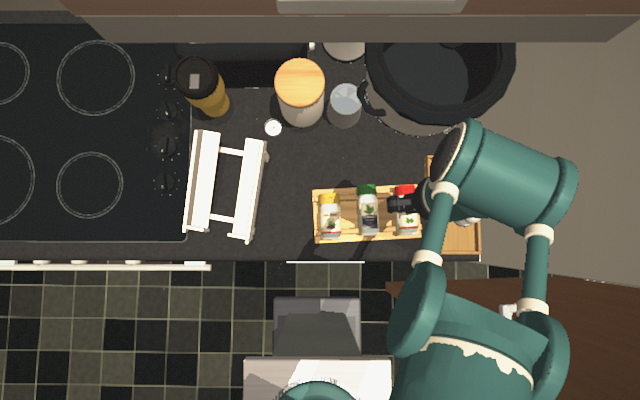

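View pics/side1.png

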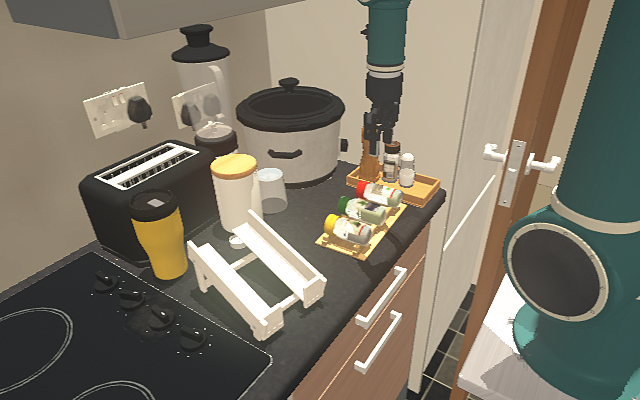

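Run:
```python
from h import *
np.set_printoptions(precision=3,suppress=True)
for n in("top","side"):
    d0=np.load(n+"0.npy");d=np.load(n+"1.npy"); W=cloud(n,d)
    m=(d>0)&((d0==0)|(abs(d-d0)>.02))
    P=W[m]; 
    for z in np.arange(.05,.95,.05):
        q=P[(P[:,2]>z)&(P[:,2]<z+.05)]
        if len(q)>5: print(n,"%.2f"%z,len(q),q.min(0)[:2],q.max(0)[:2])
```

```text
top 0.05 62 [ 0.233 -0.619] [0.827 0.278]
top 0.10 26 [ 0.233 -0.524] [0.765 0.251]
top 0.15 36 [ 0.374 -0.376] [0.777 0.272]
top 0.20 215 [ 0.231 -0.484] [ 0.731 -0.107]
top 0.25 412 [ 0.231 -0.467] [ 0.718 -0.114]
top 0.30 348 [ 0.23  -0.435] [ 0.677 -0.145]
top 0.35 219 [ 0.228 -0.419] [ 0.672 -0.145]
top 0.40 144 [ 0.383 -0.377] [ 0.656 -0.156]
top 0.45 546 [ 0.41  -0.376] [0.641 0.242]
top 0.50 12720 [ 0.337 -0.32 ] [0.64  0.253]
top 0.55 3975 [ 0.299 -0.199] [0.61  0.001]
top 0.60 15322 [ 0.292 -0.184] [ 0.385 -0.049]
top 0.65 8 [ 0.307 -0.1  ] [ 0.309 -0.09 ]
side 0.05 80 [-0.053 -2.31 ] [0.948 0.433]
side 0.10 73 [-0.019 -2.304] [0.948 0.41 ]
side 0.15 801 [-0.021 -2.302] [0.949 0.372]
side 0.20 3969 [-0.005 -2.295] [0.949 0.363]
side 0.25 7343 [-0.001 -1.081] [0.948 0.347]
side 0.30 5936 [ 0.016 -0.777] [0.948 0.325]
side 0.35 4948 [ 0.031 -0.926] [0.947 0.275]
side 0.40 4686 [ 0.047 -0.564] [0.947 0.26 ]
side 0.45 3200 [ 0.063 -0.223] [0.948 0.269]
side 0.50 712 [0.079 0.132] [0.104 0.169]
```

Run:
```python
from h import *
np.set_printoptions(precision=3,suppress=True)
d0=np.load("top0.npy");d=np.load("top1.npy"); W=cloud("top",d); W0=cloud("top",d0)
for (u,v) in [(468,125),(570,170),(440,170),(500,160),(560,200),(445,190),(430,240),(538,230),(480,150)]: print(u,v,W[v,u])
m=(d>0)&((d0==0)|(abs(d-d0)>.02)); P=W[m]
q=P[(P[:,2]>.4)&(P[:,0]>.41)]; 
for x in np.arange(.41,.66,.02):
    k=q[abs(q[:,0]-x)<.01]; 
    if len(k): print("x%.2f"%x,len(k),"y",k[:,1].min(),k[:,1].max(),"z",k[:,2].min(),k[:,2].max())
for u in(220,250,370):
    print("cab",u,[tuple(W0[v,u].round(3)) for v in range(0,48,4)])
```

```text
468 125 [ 0.518 -0.144  0.53 ]
570 170 [ 0.473 -0.237  0.535]
440 170 [ 0.476 -0.119  0.518]
500 160 [ 0.482 -0.17   0.538]
560 200 [ 0.444 -0.222  0.541]
445 190 [ 0.454 -0.118  0.536]
430 240 [ 0.407 -0.096  0.558]
538 230 [ 0.417 -0.206  0.53 ]
480 150 [ 0.492 -0.151  0.539]
x0.41 635 y -0.22111444223125898 -0.09259954798888949 z 0.4789665884218128 0.5567220060281405
x0.43 2282 y -0.3759798671547692 -0.09707520315522122 z 0.40018117371145157 0.5517131318019114
x0.45 3187 y -0.3758079315483096 -0.10556373863675284 z 0.40847266404758975 0.5441184730785682
x0.47 3066 y -0.37474627580991626 -0.1118275902130642 z 0.40592531731940273 0.542396161996342
x0.49 2226 y -0.3763972963155397 -0.1149079135827327 z 0.40236901644214895 0.5445188551218235
x0.51 936 y -0.37570591414627125 -0.12315881760361837 z 0.40017970326207775 0.5422847191870552
x0.53 121 y -0.3766416996824768 -0.1365450396763894 z 0.4197304929532506 0.5310723816720118
x0.55 4 y -0.37603550085641646 -0.3746185492801977 z 0.4150922153048151 0.4430504111999826
x0.59 2 y -0.375578219378733 -0.37437598431470276 z 0.41549233710128963
[... 1742 characters left out ...]
.609), np.float64(-0.042), np.float64(0.592)), (np.float64(0.609), np.float64(-0.042), np.float64(0.586)), (np.float64(0.609), np.float64(-0.043), np.float64(0.581)), (np.float64(0.609), np.float64(-0.044), np.float64(0.574)), (np.float64(0.64), np.float64(-0.052), np.float64(0.513)), (np.float64(0.639), np.float64(-0.053), np.float64(0.506)), (np.float64(0.64), np.float64(-0.054), np.float64(0.497)), (np.float64(0.639), np.float64(-0.055), np.float64(0.49)), (np.float64(0.639), np.float64(-0.057), np.float64(0.48)), (np.float64(0.64), np.float64(-0.058), np.float64(0.47)), (np.float64(0.639), np.float64(-0.059), np.float64(0.462)), (np.float64(0.763), np.float64(-0.094), np.float64(0.199))]
```

arm_command(targets="0 3 35 0 0 0.6 0.8;0 3 65 0 0 0.6 0.8;0 3 95 0 0 0.6 0.8;0 3 115 0 0 0.6 0.8;0 3 130 0 0 0.6 0.8;0 3 134 0 0 0.6 0.8;0 3 134 0 0 0.6 0.8;0 3 134 0 0 0.6 0.8")

```text
time: 2.95
tool_pos: [0.4723, -0.1892, 0.0174]
tcp_rot: [3.14, 0.08, 0.002]
wrist_force: [0.2, -0.1, 0.2]
width: 0.805
```

```bash
python3 go.py .471 -.1887 .016 -87
```

```text
t 2.95 q [-0.43    0.1902  2.1368  0.      0.8135  1.0901] pos [ 0.4723 -0.1892  0.0174] psi -87.09813109880855 F [ 0.174  -0.0743  0.204 ] w 0.8052351199746788
shift [-1.2 -0.6  1.4] rot [ 0.  -0.1 -0.1]
```

Close on the red jar.

arm_command(targets="0 0 1 0 0 0 0.3;0 0 1 0 0 0 0.3;0 0 1 0 0 0 0.3;0 0 1 0 0 0 0.3;0 0 1 0 0 0 0.3;0 0 1 0 0 0 0.3;0 0 1 0 0 0 0.3;0 0 1 0 0 0 0.3")

```text
time: 3.62
tool_pos: [0.4728, -0.19, 0.0171]
tcp_rot: [3.14, 0.077, 0.004]
wrist_force: [0.1, 1.6, 6.1]
width: 0.486
```

```bash
python3 go.py .471 -.1887 .18 -87
```

```text
t 3.6167 q [-0.4313  0.1912  2.1362  0.0004  0.8116  1.0904] pos [ 0.4728 -0.19    0.0171] psi -87.20678270630806 F [0.0854 1.5673 6.0973] w 0.48569689841509667
shift [  -1.3   -1.3 -162.9] rot [ 0.1 -0.1 -0.2]
```

arm_command(targets="0 0 -20 0 0 0 0.3;0 0 -50 0 0 0 0.3;0 0 -85 0 0 0 0.3;0 0 -115 0 0 0 0.3;0 0 -135 0 0 0 0.3;0 0 -140 0 0 0 0.3;0 0 -140 0 0 0 0.3")

```text
time: 4.2
tool_pos: [0.4728, -0.1903, 0.1575]
tcp_rot: [3.139, 0.077, 0.006]
wrist_force: [0.1, 0.3, -1.3]
width: 0.488
```

```bash
python3 - <<'E'
from h import *
for n in("top","side"):
    p,d=bot.read_camera(n); cv2.imwrite(f"pics/{n}2.png",p); np.save(f"{n}2.npy",d)
E
python3 go.py .5 .194 .155 -10.2
```

```text
t 4.3 q [-0.4314  0.0103  2.039  -0.      1.0942  1.0906] pos [ 0.4705 -0.1892  0.1541] psi -87.2057136778066 F [ 0.4235 -0.5187 -2.2625] w 0.4862054449283515
shift [  48.1 -381.3   -0.6] rot [ -0.1   0.1 -77. ]
```

View pics/side2.png

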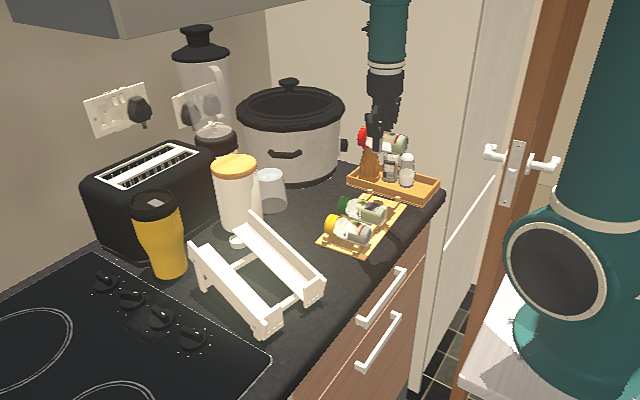

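arm_command(targets="4 -36 0 0 0 -7 0.3;9 -72 0 0 0 -14 0.3;14 -110 0 0 0 -21 0.3;19 -148 0 0 0 -28 0.3;24 -186 0 0 0 -35 0.3;29 -224 0 0 0 -42 0.3;33 -262 0 0 0 -49 0.3;38 -300 0 0 0 -56 0.3;43 -338 0 0 0 -63 0.3;46 -365 0 0 0 -70 0.3")

```text
time: 5.13
tool_pos: [0.4978, 0.1797, 0.1526]
tcp_rot: [-2.52, -1.872, 0.006]
wrist_force: [0.3, 0.3, -1.0]
width: 0.487
```

```bash
python3 go.py .5455 .1935 .14 -10.2
```

```text
t 5.1333 q [0.2989 0.0558 1.9951 0.0009 1.0951 0.5914] pos [0.4978 0.1797 0.1526] psi -16.783457767218966 F [ 0.3256  0.2725 -1.0293] w 0.48678723487689485
shift [27.  41.8 12.4] rot [-0.2  0.1 -6.6]
```

arm_command(targets="14 21 4 0 0 -4 0.3;26 42 10 0 0 -6.6 0.3;27 42 12 0 0 -6.6 0.3;27 42 12 0 0 -6.6 0.3;27 42 12 0 0 -6.6 0.3")

```text
time: 5.55
tool_pos: [0.5456, 0.1899, 0.1408]
tcp_rot: [-2.416, -2.004, 0.008]
wrist_force: [-0.9, -0.1, -1.2]
width: 0.486
```

```bash
python3 - <<'E'
from h import *
for n in("top","side"):
    p,d=bot.read_camera(n); cv2.imwrite(f"pics/{n}3.png",p); np.save(f"{n}3.npy",d)
E
python3 go.py .5465 .1932 .07 -10.2
```

```text
t 5.65 q [0.2914 0.1564 1.9042 0.0001 1.0839 0.4773] pos [0.5462 0.1898 0.1422] psi -10.652534237384833 F [-0.0145 -0.9455 -0.2365] w 0.490348243995612
shift [ 3.5 -0.1 72.2] rot [-0.2  0.1 -0.5]
```

View pics/side3.png

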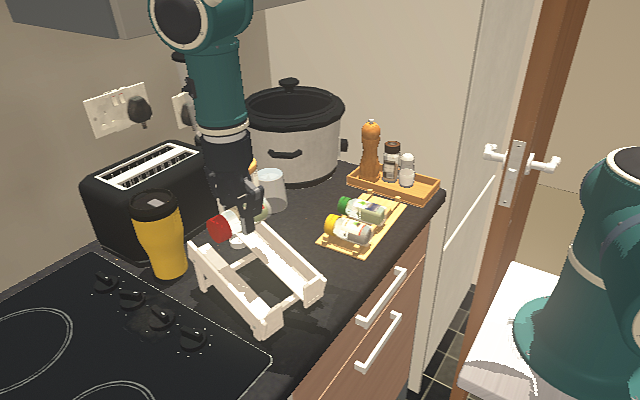

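View pics/top3.png

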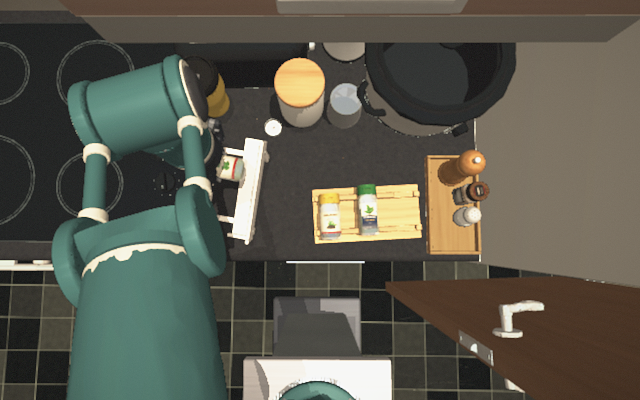

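Run:
```python
from h import *
np.set_printoptions(precision=4,suppress=True)
c=np.array([.5172,.1965]);yaw=np.radians(-10.2);a=np.array([np.cos(yaw),np.sin(yaw)]);b=np.array([-a[1],a[0]])
for n in("side","top"):
    W=cloud(n,np.load(n+"3.npy")).reshape(-1,3); W=W[np.isfinite(W[:,0])]
    X=(W[:,:2]-c)@a;Y=(W[:,:2]-c)@b;Z=W[:,2]
    m=(abs(X-.03)<.03)&(abs(Y)<.09)&(Z>.13)&(Z<.19)
    img=cv2.imread(f"pics/{n}3.png").reshape(-1,3)
    Wf=cloud(n,np.load(n+"3.npy")).reshape(-1,3);br=img[np.isfinite(Wf[:,0])].max(1)
    m&=br>70
    for y in np.arange(-.07,.08,.01):
        k=m&(abs(Y-y)<.005)
        if k.sum()>3: print(n,"Y%.2f"%y,k.sum(),"X",np.percentile(X[k],[2,98]),"Z",np.percentile(Z[k],[2,98]))
    print(np.percentile(Y[m],[.5,99.5]))
```

```text
side Y-0.05 78 X [0.0074 0.0233] Z [0.1502 0.1811]
side Y-0.04 65 X [0.0073 0.0139] Z [0.1479 0.1763]
side Y-0.03 40 X [0.0076 0.0136] Z [0.146  0.1657]
side Y-0.02 39 X [0.0071 0.0317] Z [0.1488 0.1833]
side Y-0.01 15 X [0.0023 0.0304] Z [0.1445 0.1841]
side Y0.00 23 X [0.0021 0.0426] Z [0.1436 0.1846]
side Y0.01 228 X [0.0007 0.0579] Z [0.1464 0.1858]
side Y0.02 156 X [0.008  0.0385] Z [0.1483 0.1835]
side Y0.03 137 X [0.0083 0.0388] Z [0.149 0.183]
side Y0.04 153 X [0.0081 0.0383] Z [0.1495 0.1829]
side Y0.05 291 X [0.0088 0.0472] Z [0.1442 0.1826]
[-0.0532  0.0519]
top Y-0.05 185 X [0.0062 0.0464] Z [0.1454 0.1841]
top Y-0.04 131 X [0.0059 0.0464] Z [0.1659 0.185 ]
top Y-0.03 122 X [0.0062 0.0464] Z [0.1681 0.1856]
top Y-0.02 124 X [0.0062 0.0467] Z [0.168  0.1851]
top Y-0.01 101 X [0.0012 0.0542] Z [0.1492 0.1856]
[-0.0538 -0.0071]
```

arm_command(targets="0 0 20 0 0 -0.4 0.3;0 0 40 0 0 -0.4 0.3;0 0 55 0 0 -0.4 0.3;0 0 65 0 0 -0.4 0.3;0 0 72 0 0 -0.4 0.3;0 0 76 0 0 -0.4 0.3;0 0 76 0 0 -0.4 0.3;0 0 76 0 0 -0.4 0.3")

```text
time: 6.32
tool_pos: [0.5482, 0.1907, 0.0681]
tcp_rot: [2.41, 2.015, 0.001]
wrist_force: [0.5, 0.2, -1.0]
width: 0.489
```

```bash
python3 go.py .5465 .1902 .065 -10.2
```

```text
t 6.3167 q [0.2918 0.2402 1.9575 0.     0.943  0.47  ] pos [0.5482 0.1907 0.0681] psi -10.212346944736352 F [ 0.5435  0.1984 -0.9572] w 0.48948247220527963
shift [-0.8 -1.6  3.1] rot [ 0. -0. -0.]
```

arm_command(targets="0 0 2 0 0 0 0.3;0 0 2.5 0 0 0 0.3;0 0 2.5 0 0 0 0.8;0 0 2.5 0 0 0 0.8;0 0 2.5 0 0 0 0.8;0 0 2.5 0 0 0 0.8;0 0 -10 0 0 0 0.8;0 0 -35 0 0 0 0.8;0 0 -65 0 0 0 0.8;0 0 -75 0 0 0 0.8")

```text
time: 7.15
tool_pos: [0.5505, 0.1914, 0.1478]
tcp_rot: [2.408, 2.013, 0.01]
wrist_force: [1.4, 0.3, 0.9]
width: 0.797
```

```bash
python3 - <<'E'
from h import *
for n in("top","side"):
    p,d=bot.read_camera(n); cv2.imwrite(f"pics/{n}4.png",p); np.save(f"{n}4.npy",d)
E
python3 go.py .455 -.0255 .16 -87
```

```text
t 7.25 q [ 0.2919  0.1539  1.8984 -0.0001  1.0819  0.47  ] pos [0.5504 0.1914 0.1466] psi -10.200555389843894 F [-0.4426 -0.1009 -0.1049] w 0.8033565008126093
shift [-230.3  -55.4  -14.5] rot [ 0.2 -0.4 76.8]
```

View pics/side4.png

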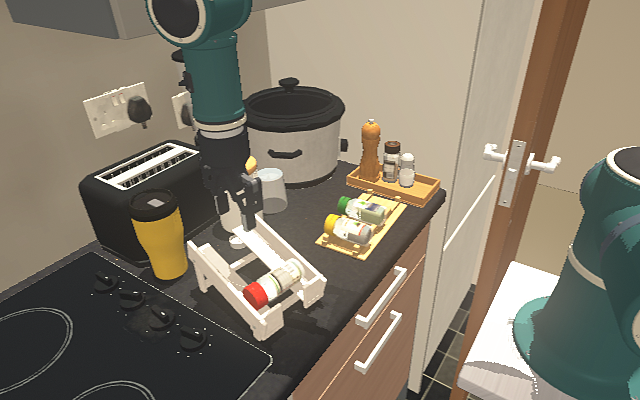

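arm_command(targets="-25 -6 -2 0 0 7 0.8;-50 -12 -3 0 0 14 0.8;-75 -18 -5 0 0 21 0.8;-100 -24 -6 0 0 28 0.8;-125 -30 -8 0 0 35 0.8;-150 -36 -9 0 0 42 0.8;-175 -42 -10 0 0 49 0.8;-200 -48 -12 0 0 56 0.8;-220 -53 -13 0 0 63 0.8;-230 -55 -14 0 0 70 0.8")

```text
time: 8.08
tool_pos: [0.4505, -0.0277, 0.1549]
tcp_rot: [3.131, 0.257, -0.005]
wrist_force: [-0.0, 0.4, 0.1]
width: 0.8
```

```bash
python3 go.py .457 -.0258 .06 -87
```

```text
t 8.0833 q [-0.116  -0.1017  2.1442 -0.0008  1.1022  1.2915] pos [ 0.4505 -0.0277  0.1549] psi -80.62397281966314 F [-0.0042  0.3767  0.1467] w 0.8003412279521694
shift [ 7.  -0.8 94.9] rot [0.  0.2 6.4]
```

arm_command(targets="5 -1 15 0 0 4 0.8;6.5 -1 35 0 0 6.4 0.8;6.5 -1 45 0 0 6.4 0.8;6.5 -1 45 0 0 6.4 0.8;6.5 -1 45 0 0 6.4 0.8")

```text
time: 8.5
tool_pos: [0.4576, -0.0237, 0.1101]
tcp_rot: [-3.14, -0.095, 0.006]
wrist_force: [0.4, -0.5, -0.5]
width: 0.8
```

```bash
python3 - <<'E'
from h import *
np.set_printoptions(precision=4,suppress=True)
for n in("top","side"):
    p,d=bot.read_camera(n); cv2.imwrite(f"pics/{n}5.png",p); np.save(f"{n}5.npy",d)
E
cat > chk.py <<'E'
from h import *
import sys
np.set_printoptions(precision=4,suppress=True)
i=sys.argv[1]
c=np.array([.5172,.1965]);yaw=np.radians(-10.2);a=np.array([np.cos(yaw),np.sin(yaw)]);b=np.array([-a[1],a[0]])
for n in("side","top"):
    W=cloud(n,np.load(f"{n}{i}.npy")).reshape(-1,3); W=W[np.isfinite(W[:,0])]
    X=(W[:,:2]-c)@a;Y=(W[:,:2]-c)@b;Z=W[:,2]
    for nm,x0,r in(("red",-.065,.022),("yel",-.023,.0225)):
        m=(abs(X-x0)<.02)&(abs(Y)<.0625)&(Z>.0541+.277*X+.012)&(Z<.12)
        if m.sum()<30: print(n,nm,"none",m.sum()); continue
        print(n,nm,m.sum(),"Y",np.percentile(Y[m],[1,99]),"top Z",np.percentile(Z[m],98),"X of crest along Y:",[X[m&(abs(Y-y)<.01)][np.argsort(-Z[m&(abs(Y-y)<.01)])[:8]].mean().round(4) if (m&(abs(Y-y)<.01)).sum()>8 else None for y in(-.04,-.02,0,.02,.04)])
E
python3 chk.py 5; python3 go.py .457 -.0258 .0165 -87
```

```text
side red 1004 Y [-0.0502  0.054 ] top Z 0.0807866985366401 X of crest along Y: [np.float64(-0.0693), np.float64(-0.0686), np.float64(-0.0706), np.float64(-0.0716), np.float64(-0.0698)]
side yel none 3
top red 916 Y [-0.0512  0.0529] top Z 0.0828171789316612 X of crest along Y: [np.float64(-0.0728), np.float64(-0.0723), np.float64(-0.0707), np.float64(-0.0707), np.float64(-0.0687)]
top yel none 1
t 8.6 q [-0.1059 -0.0361  2.1711 -0.0001  1.0065  1.4044] pos [ 0.4593 -0.0238  0.1118] psi -86.53534905245193 F [-0.113  -0.8371 -0.2334] w 0.801765751039595
shift [-2.5  1.8 95.3] rot [ 0.  -0.   0.5]
```

View pics/side5.png

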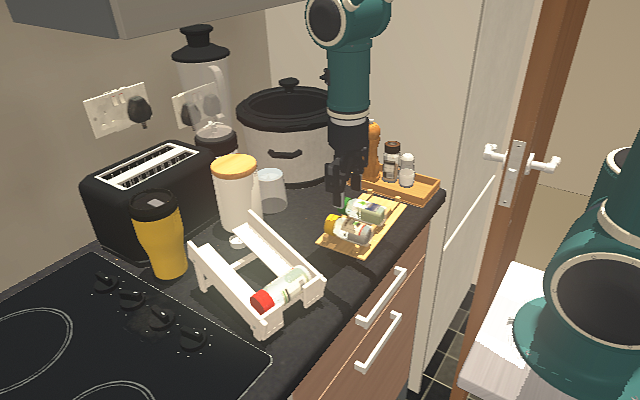

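View pics/top5.png

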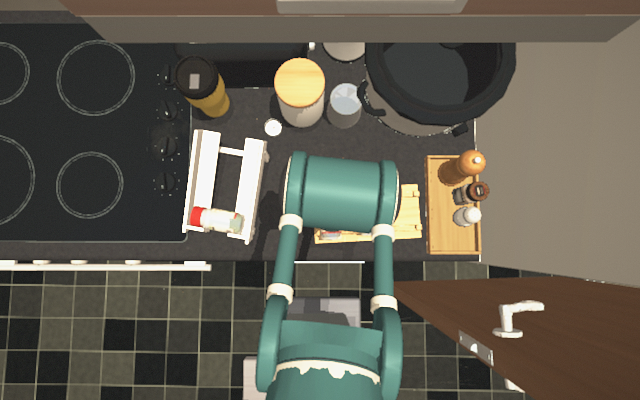

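arm_command(targets="-1 1 20 0 0 0.5 0.8;-2 2 45 0 0 0.5 0.8;-2 2 70 0 0 0.5 0.8;-2 2 85 0 0 0.5 0.8;-2 2 93 0 0 0.5 0.8;-2 2 95 0 0 0.5 0.8;-2 2 95 0 0 0.5 0.8;-2 2 95 0 0 0.5 0.8")

```text
time: 9.27
tool_pos: [0.4586, -0.0261, 0.0178]
tcp_rot: [3.14, 0.08, 0.004]
wrist_force: [0.1, 0.4, 0.1]
width: 0.802
```

```bash
python3 go.py .457 -.0258 .0165 -87
```

```text
t 9.2667 q [-0.1111  0.1032  2.2386 -0.      0.7974  1.4087] pos [ 0.4586 -0.0261  0.0178] psi -87.08129646879352 F [0.0797 0.3767 0.1132] w 0.802420745267595
shift [-1.6 -0.4  1.3] rot [ 0.  -0.1 -0.1]
```

arm_command(targets="-1 0 1 0 0 0 0.3;-1 0 1 0 0 0 0.3;-1 0 1 0 0 0 0.3;-1 0 1 0 0 0 0.3;-1 0 1 0 0 0 0.3;-1 0 1 0 0 0 0.3;-1 0 1 0 0 0 0.3")

```text
time: 9.85
tool_pos: [0.4572, -0.0262, 0.0167]
tcp_rot: [3.14, 0.079, 0.003]
wrist_force: [-1.6, 0.3, 6.2]
width: 0.492
```

arm_command(targets="0 0 -20 0 0 0 0.3;0 0 -50 0 0 0 0.3;0 0 -85 0 0 0 0.3;0 0 -115 0 0 0 0.3;0 0 -135 0 0 0 0.3;0 0 -138 0 0 0 0.3;0 0 -138 0 0 0 0.3")

```text
time: 10.43
tool_pos: [0.4574, -0.0262, 0.155]
tcp_rot: [3.14, 0.08, 0.006]
wrist_force: [0.0, -0.1, -1.5]
width: 0.491
```

```bash
python3 go.py .5445 .1912 .145 -10.2
```

```text
t 10.4333 q [-0.1117 -0.0927  2.1359 -0.      1.0945  1.4085] pos [ 0.4574 -0.0262  0.155 ] psi -87.09899380666984 F [ 0.0313 -0.1121 -1.4862] w 0.4914963153552959
shift [  97.9 -212.8   10.2] rot [  0.2  -0.2 -76.9]
```

arm_command(targets="6 -25 0 0 0 -7 0.3;12 -50 0 0 0 -14 0.3;20 -75 0 0 0 -21 0.3;30 -100 0 0 0 -28 0.3;40 -125 1 0 0 -35 0.3;52 -150 2 0 0 -42 0.3;64 -172 3 0 0 -49 0.3;76 -190 4 0 0 -56 0.3;87 -205 6 0 0 -63 0.3;95 -212 8 0 0 -70 0.3")

```text
time: 11.27
tool_pos: [0.5393, 0.192, 0.1423]
tcp_rot: [-2.518, -1.875, 0.006]
wrist_force: [0.0, -1.4, -0.5]
width: 0.496
```

```bash
python3 go.py .5470 .1912 .143 -10.2
```

```text
t 11.2667 q [0.2981 0.1465 1.9156 0.0006 1.0835 0.5887] pos [0.5393 0.192  0.1423] psi -16.668160502540353 F [ 0.0255 -1.4055 -0.4819] w 0.4960563923978884
shift [ 1.5  7.6 -0.8] rot [-0.2  0.1 -6.5]
```

arm_command(targets="1.5 5 0 0 0 -6.5 0.3;1.5 5 0 0 0 -6.5 0.3;1.5 5 0 0 0 -6.5 0.3;1.5 5 0 0 0 -6.5 0.3")

```text
time: 11.6
tool_pos: [0.5442, 0.1898, 0.1437]
tcp_rot: [-2.419, -2.002, 0.005]
wrist_force: [0.0, -0.2, -0.6]
width: 0.496
```

```bash
python3 - <<'E'
from h import *
np.set_printoptions(precision=4,suppress=True)
c=np.array([.5172,.1965]);yaw=np.radians(-10.2);a=np.array([np.cos(yaw),np.sin(yaw)]);b=np.array([-a[1],a[0]])
for n in("top","side"):
    p,d=bot.read_camera(n); cv2.imwrite(f"pics/{n}6.png",p); np.save(f"{n}6.npy",d)
    Wf=cloud(n,d).reshape(-1,3);ok=np.isfinite(Wf[:,0]);W=Wf[ok];br=p.reshape(-1,3)[ok].max(1)
    X=(W[:,:2]-c)@a;Y=(W[:,:2]-c)@b;Z=W[:,2]
    m=(abs(X-.03)<.03)&(abs(Y)<.09)&(Z>.135)&(Z<.19)&(br>70)
    print(n,np.percentile(Y[m],[.5,99.5]),np.percentile(X[m],[3,97]),Z[m].max())
E
python3 chk.py 6; python3 go.py .5470 .1912 .066 -10.2
```

```text
top [-0.0488 -0.007 ] [0.0042 0.0463] 0.18970600380185054
side [-0.0477  0.0497] [0.0015 0.0463] 0.1892749323415311
side red 1000 Y [-0.0501  0.054 ] top Z 0.08083192925197671 X of crest along Y: [np.float64(-0.0695), np.float64(-0.0689), np.float64(-0.07), np.float64(-0.0729), np.float64(-0.0704)]
side yel none 4
top red 481 Y [-0.0515  0.0087] top Z 0.08270552604453482 X of crest along Y: [np.float64(-0.07), np.float64(-0.071), np.float64(-0.068), None, None]
top yel none 0
t 11.7 q [0.2922 0.1507 1.9059 0.     1.0866 0.4794] pos [0.5448 0.1899 0.1447] psi -10.729713206409507 F [-0.255  -0.3997 -0.9491] w 0.49678346848225774
shift [ 1.8  2.1 78.7] rot [-0.1  0.  -0.5]
```

View pics/side6.png

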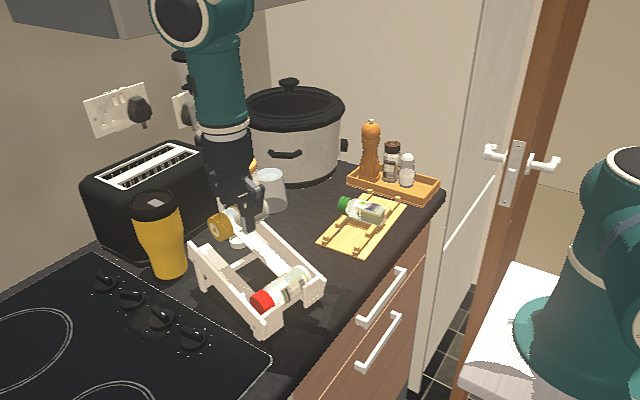

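arm_command(targets="0 1 20 0 0 -0.5 0.3;0 1 40 0 0 -0.5 0.3;0 1 55 0 0 -0.5 0.3;0 1 65 0 0 -0.5 0.3;0 1 72 0 0 -0.5 0.3;0 1 77 0 0 -0.5 0.3;0 1 77 0 0 -0.5 0.3;0 1 77 0 0 -0.5 0.3")

```text
time: 12.37
tool_pos: [0.5469, 0.1903, 0.069]
tcp_rot: [2.408, 2.017, 0.001]
wrist_force: [0.5, -0.1, -1.9]
width: 0.495
```

```bash
python3 go.py .5470 .1912 .066 -10.2
```

```text
t 12.3667 q [ 0.2918  0.2371  1.9595 -0.      0.9443  0.4683] pos [0.5469 0.1903 0.069 ] psi -10.115218302675208 F [ 0.5001 -0.0947 -1.8632] w 0.4953165057991551
shift [ 0.9 -0.1  3. ] rot [ 0.  -0.   0.1]
```

arm_command(targets="0 0 2 0 0 0 0.3;0 0 2.5 0 0 0 0.3;0 0 2.5 0 0 0 0.8;0 0 2.5 0 0 0 0.8;0 0 2.5 0 0 0 0.8;0 0 2.5 0 0 0 0.8;0 0 -10 0 0 0 0.8;0 0 -35 0 0 0 0.8;0 0 -65 0 0 0 0.8;0 0 -75 0 0 0 0.8")

```text
time: 13.2
tool_pos: [0.5494, 0.1911, 0.149]
tcp_rot: [2.406, 2.015, 0.011]
wrist_force: [0.7, 0.6, 1.1]
width: 0.799
```

```bash
python3 go.py .45 .05 .2 -40
```

```text
t 13.2 q [ 0.2919  0.1496  1.8985 -0.      1.0861  0.4681] pos [0.5494 0.1911 0.149 ] psi -10.09882586728923 F [0.6771 0.6259 1.1453] w 0.7990849666152321
shift [-156.1  -72.8  -52. ] rot [ 0.3 -0.3 29.9]
```

arm_command(targets="-20 -10 -6 0 0 4 0.8;-45 -20 -14 0 0 10 0.8;-75 -35 -24 0 0 16 0.8;-105 -50 -34 0 0 22 0.8;-135 -62 -44 0 0 28 0.8;-155 -72 -52 0 0 30 0.8;-156 -73 -52 0 0 30 0.8;-156 -73 -52 0 0 30 0.8;-156 -73 -52 0 0 30 0.8;-156 -73 -52 0 0 30 0.8")

```text
time: 14.03
tool_pos: [0.4478, 0.05, 0.1954]
tcp_rot: [-2.848, -1.326, -0.0]
wrist_force: [-0.5, 1.1, 0.7]
width: 0.805
```

```bash
python3 - <<'E'
from h import *
for n in("top","side"):
    p,d=bot.read_camera(n); cv2.imwrite(f"pics/{n}7.png",p); np.save(f"{n}7.npy",d)
print(bot.read_state()['wrist_force'],bot.read_state()['time'])
E
python3 chk.py 7
```

```text
[-0.11694011  0.21401559  0.01435084] 14.1333
side red 1340 Y [-0.0498  0.0538] top Z 0.08173781804833011 X of crest along Y: [np.float64(-0.048), np.float64(-0.0513), np.float64(-0.0589), np.float64(-0.052), np.float64(-0.0492)]
side yel 909 Y [-0.0455  0.051 ] top Z 0.09356916773570101 X of crest along Y: [np.float64(-0.0286), np.float64(-0.0261), np.float64(-0.0299), np.float64(-0.0257), np.float64(-0.0279)]
top red none 1
top yel none 0
```

View pics/side7.png

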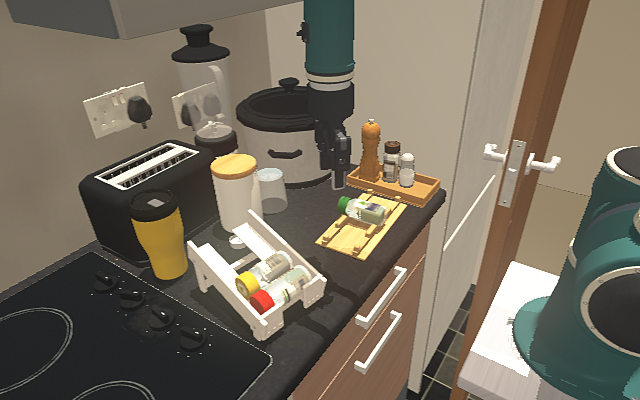

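View pics/top7.png

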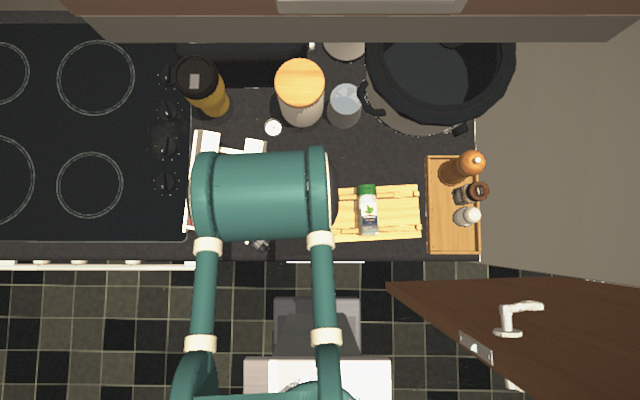

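arm_command(targets="0 0 0 0 0 0 0.8;0 0 0 0 0 0 0.8;0 0 0 0 0 0 0.8;0 0 0 0 0 0 0.8;0 0 0 0 0 0 0.8;0 0 0 0 0 0 0.8")

```text
time: 14.63
tool_pos: [0.4474, 0.0495, 0.1955]
tcp_rot: [-2.848, -1.325, 0.0]
wrist_force: [0.2, 0.1, 0.1]
width: 0.801
```

Run:
```python
from h import *
from scipy.optimize import least_squares
np.set_printoptions(precision=4,suppress=True)
p,d8=bot.read_camera("side")
c=np.array([.5172,.1965]);yaw=np.radians(-10.2);a=np.array([np.cos(yaw),np.sin(yaw)]);b=np.array([-a[1],a[0]])
for d in(np.load("side7.npy"),d8):
    W=cloud("side",d).reshape(-1,3);W=W[np.isfinite(W[:,0])]
    X=(W[:,:2]-c)@a;Y=(W[:,:2]-c)@b;Z=W[:,2]
    m=(X<.01)&(X>-.083)&(abs(Y)<.055)&(Z>.0541+.277*X+.008)&(Z<.12)&(abs(Y)>0)
    X,Y,Z=X[m],Y[m],Z[m]
    def f(p):
        r1=np.hypot(X-p[0]-p[4]*Y,Z-p[1])-.022; r2=np.hypot(X-p[2]-p[5]*Y,Z-p[3])-.0225
        return np.where(abs(r1)<abs(r2),r1,r2)
    s=least_squares(f,[-.065,.059,-.023,.071,0,0],loss='soft_l1',f_scale=.002)
    print(s.x,np.median(abs(f(s.x))))
```

```text
[-0.0663  0.0583 -0.0266  0.0695  0.1339 -0.0274] 0.0011675863916770432
[-0.0664  0.0584 -0.0266  0.0695  0.1275 -0.0277] 0.0011855732889136852
```

```bash
python3 -c "
from workcell import bot
print(bot.finish_job())"
```

```text
the job is handed in; nothing more can be done
None
```

I loaded the red-capped jar into the dispenser, and it rolled down to the front stop. I then loaded the yellow-capped jar, which rolled down behind it. I handed the job in at about 14.7 s, with no verdict reported.

**Positions:** In the last check, the red jar's centre was at dispenser x ≈ -66 mm and z ≈ 58 mm. The yellow jar's was at x ≈ -27 mm and z ≈ 70 mm. Both were within a few mm of the centre line. Two side-camera measurements about 0.5 s apart agreed to within 0.1 mm, so both jars were at rest.

**Green jar and arm:** The green jar still lay in its place in the tray in the last pictures; I judged that by eye rather than measuring it. The gripper was open and well clear of everything, with the wrist force near zero.

**Check that disagreed:** The final fit showed the red jar about 7 degrees off square. An earlier top-camera view, taken before the yellow jar was loaded, suggested about 3 degrees. The fit is likely skewed by the partly hidden view and the cap shape, and both values are inside the 14 degree limit. The top camera could not check the final state because the arm blocked its view.

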